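# Start the bench grinder with its extraction running

## Robot

A 6-joint arm with a two-finger parallel gripper is mounted at the origin on the work surface. World frame = base frame: x ahead of the robot, y to its left, z up, the work surface at z = 0. Lengths are in m, angles in rad, forces in N, time in s.
With the tool pointing down it reaches from about 0.325 to 0.85 m from the base axis. Payload 4.4 kg.
Tool frame: the origin (TCP) lies midway between the tips of the shut fingers; the grasp point (between the pads) lies 19 mm behind it (grip_point_offset is the distance from the TCP to the grasp point, in m); z points along the fingers, y is the direction in which the jaws open and shut (so a half turn about z gives the same grasp; the last joint's range is limited). The gripper opens to 94 mm and grips with 3 to 60 N. Pads are 16 mm wide; open, the fingers measure 119 mm over their backs; the gripper's body (75 mm by 177 mm) begins 78 mm behind the grasp point.
Start: joints at [-1.262, 0.207, 1.542, -0, 1.393, -0.15], TCP at [0.255, -0.515, 0.205] pointing down, gripper open.
Joint ranges: [-2.73, 2.73], [-0.86, 2.22], [0.23, 2.46], [-1.11, 4.25], [0.08, 2.63], [-2.82, 2.82]. Speed limits (rad/s): [2.79, 2.79, 3.14, 3.14, 3.14, 3.14].

## Interface

Orientations are given as a 3x3 rotation matrix whose columns are the frame's x, y, z axes.
In Python, from bench import * gives the robot as it stands.
- The arm moves only by the shell command python3 -m pendant 'ROWS' [OPENING] [FORCE]. ROWS is JSON, a list of rows, each a list of 6 numbers: the shift along the tool's x, y, z in mm, then the turn, a rotation vector about the tool's x, y, z in degrees. A call has 1 to 12 rows; each row is the pose to reach, as a shift and turn from the pose measured when the call began, along the tool's axes at that moment; what a row does not reach only later rows make up. A row lasts 1/10 s, in which the tool goes at most 50 mm and 8.59 degrees, less where a joint would pass 70% of its speed; a pose out of reach is approached as far as the arm can. A call with a gripper value outside its range is refused whole. OPENING is the opening, from 0 (shut) to 1 (fully open), set as the call begins (- or left out, the last holds). The fingers move at their own pace and stop on an object; FORCE is the grip in N (left out, the last holds). Time passes only in rows, so rows that repeat a pose let the fingers close. It gives the time, the measured TCP pose, the force and the opening at its end, in the units of the state.
- read_state(): the state, without advancing time (a new reading comes with each control period).
- capture(name): name is "side" or "top"; returns a dict with "img" (420x560x3 uint8, red, green, blue), "depth" (420x560 float32, m along the optical axis (not along the pixel's ray), 0 where there is no reading), "mtx" (3x3 intrinsics, pixels), "k1" (the pictures are not rectified: a ray, as slopes to the right and down, at radius r is drawn at 1 + k1 r^2 times it, then the intrinsics apply), "xyz" and "rotation" of the camera in the world. Camera axes: x right, y down, z forward; pixel columns grow to the right and rows downward; lengths in m; the calibration is good to about 2 mm. A picture is of the moment at which its call begins.
- hand_in(): hands the job in, once; it reports no verdict.
Trained networks look in a picture, given as the dict that the camera call returned (one of the last four; its "shot" number tells which), for a name from the list of things; names that differ only in an ending like _2 or _b are one class to them, and where a whole thing is asked for, a point or a joint stands for the part that bears it (a point fixed in the world has none). Each returns a list of dicts, best first, with "p" (0 to 1); they miss things now and then, are a little off and sometimes report something else, mostly with a low value. They report only what shows in the picture. A call takes as long as a camera call. They do not tell look-alikes from the thing itself.
- look_for(picture, query): "at" ([column, row] as shares, 0 to 1, of the picture: columns of its width, rows of its height, amid what is visible of it).
- outline_of(picture, query): "pixels" (420x560 bool, what is visible of it) and "at" ([column, row] as shares, 0 to 1, of the picture: columns of its width, rows of its height, amid what is visible of it).
The state is a dict: "clock": time; "joints": joint angles; "dq": joint speeds; "tau": joint torques, N m; "ee_pos": TCP position; "eef_rot": TCP orientation; "contact_force": force on the tool from outside, world axes, zero at the start; "ft_torque": the same for the moment, N m; "finger_gap": finger opening in m.
Only numpy, scipy, OpenCV 4.12 (cv2) and the standard library are available. Lean on these libraries where they do the work, as an engineer would, in place of code of your own. Each camera call takes 0.05 s, during which the arm holds its last target.

## Task

Start up the grinder the proper way with a fingertip: on the desk with three rocker switches, switch on the left-hand rocker as seen from the robot (bench mains), then the middle one (dust extraction), each by pushing its far half down until it snaps over; only then, on the other desk, press the small round start button all the way in and let it come back up. Leave the right-hand rocker (bench lamp) off, do not press the big mushroom stop button, and pick up or shove nothing that lies about on the bench.

Things in the scene. Friction and masses are not known exactly. Their poses are not given: they have to be found in the camera images.
- switch_desk: fixed grey steel desk box, top sloping up at 14 degrees away from the robot: 150 mm deep (x), 245 wide (y; 281 over its feet), 40 high in front, 77 at the back. Three alike rockers in a row, 72 mm apart: mains left (+y), extraction middle, lamp right. Origin: centre of underside; x front to back, y left, z up. Stands left or right of the other desk, turned up to 0.3 rad.
- mains_rocker (a joint): rocker switch on the left of the switch desk (bench mains): angle in rad, 0 = off (half nearest the robot is down), 0.24 = on (far half is down). It snaps over at 0.12 and stays on the side it was pushed to; pushing the middle of the far half takes about 4 N.
- extractor_rocker (a joint): rocker switch in the middle of the switch desk (dust extraction): angle in rad, 0 = off (half nearest the robot is down), 0.24 = on (far half is down). It snaps over at 0.12 and stays on the side it was pushed to; pushing the middle of the far half takes about 4 N.
- lamp_rocker (a joint): rocker switch on the right of the switch desk (bench lamp), to be left off: angle in rad, 0 = off (half nearest the robot is down), 0.24 = on (far half is down). It snaps over at 0.12 and stays on the side it was pushed to; pushing the middle of the far half takes about 4 N.
- mains_on_half (a point): middle of the top of the far ('on') half of the left-hand (mains) rocker's white paddle, 15 mm up-slope of its hinge line. Paddle 52 mm along the slope, 50 mm wide, 5 mm or more proud of its grey frame. Axes, square to the panel while the rocker is off: x up the slope, y left, z out of the panel. Press along -z; the point sinks 3.6 mm from off to on.
- extractor_on_half (a point): middle of the top of the far ('on') half of the middle (extraction) rocker's white paddle, 15 mm up-slope of its hinge line. Paddle 52 mm along the slope, 50 mm wide, 5 mm or more proud of its grey frame. Axes, square to the panel while the rocker is off: x up the slope, y left, z out of the panel. Press along -z; the point sinks 3.6 mm from off to on.
- lamp_on_half (a point): middle of the top of the far ('on') half of the right-hand (lamp, leave alone) rocker's white paddle, 15 mm up-slope of its hinge line. Paddle 52 mm along the slope, 50 mm wide, 5 mm or more proud of its grey frame. Axes, square to the panel while the rocker is off: x up the slope, y left, z out of the panel. Press along -z; the point sinks 3.6 mm from off to on.
- start_station: the grinder's start/stop desk, a smaller fixed grey steel box, top sloping up at 14 degrees: 130 mm deep (x), 165 wide (y; 201 over its feet), 40 high in front, 72 at the back. Two black buttons 76 mm apart: small round start on the left (+y), mushroom stop on the right. Origin and axes as for the switch desk.
- start_button (a joint): start button travel in m: 0 = out, 0.006 = fully in; spring return, 1.6 N to begin, 4.5 N fully in.
- start_top (a point): centre of the flat top of the start button, a black cylinder 24 mm in diameter, top 17 mm above the panel (11 mm above its 30 mm steel bezel). z points out of the panel, x up its slope; press along -z.
- stop_button (a joint): stop button travel in m: 0 = out, 0.006 = fully in; must not be pressed.
- stop_top (a point): centre of the top of the stop button, a black mushroom head 40 mm in diameter, top 26 mm above the panel; axes as for the start button. Leave alone.
- oil_bottle: loose white squeeze bottle with a nozzle, 54 mm in diameter, 138 mm high, standing close to the right of the start/stop desk. Origin at the centre of its underside. Leave alone.
- paste_jar: loose squat jar with a steel cap, 50 mm in diameter, 50 mm high, behind the start/stop desk. Origin at the centre of its underside. Leave alone.
- dresser: loose wheel-dressing tool, wooden handle and steel head, 212 mm long along its x, about 32 mm high, lying in front of the switch desk. Origin under its middle. Leave alone.
- caliper: loose digital caliper lying flat behind the switch desk, 200 mm long along its x, 12 mm high. Origin under its middle. Leave alone.
Not all that is in view belongs to the job. What is shaped like the start_station but pink or red is not meant.

How it is judged:
On the way, in this order (a step that is already met when the one before it is completed fails the run):
1. the left-hand (mains) rocker is switched on (value of joint mains_rocker above 0.19 rad), for 0.1 s.
2. then the middle (extraction) rocker is switched on, the mains still on (value of joint each of mains_rocker, extractor_rocker above 0.19 rad), for 0.1 s.
3. then the start button is pressed in (over 4 of its 6 mm) with mains and extraction on (all of step 2 and value of joint start_button above 0.004 m), for 0.04 s.
At the end, for the whole second after the job is handed in: mains and extraction rockers on (over 0.19 of 0.24 rad), lamp rocker off (under 0.06 rad), start and stop buttons back out (within 1.5 mm), loose things at rest where they were (within 30 mm) (all of step 2 and value of joint lamp_rocker below 0.06 rad and value of joint each of start_button, stop_button below 0.0015 m and linear speed of each of oil_bottle, paste_jar, dresser, caliper below 0.02 m/s); the robot touches nothing.
It fails at once if the extraction is switched on before the mains (value of joint extractor_rocker above 0.15 rad and value of joint mains_rocker below 0.09 rad).
It fails at once if the start button is pressed while the extraction is off (value of joint start_button above 0.003 m and value of joint extractor_rocker below 0.12 rad).
It fails at once if the lamp rocker is switched on (value of joint lamp_rocker above 0.12 rad).
It fails at once if the stop button is pressed (over 3 mm) (value of joint stop_button above 0.003 m).
It fails at once if a loose thing (bottle, jar, dressing tool, caliper) is lifted, carried or shoved more than 30 mm (distance of any of oil_bottle, paste_jar, dresser, caliper from where it was at the start of the episode above 0.03 m).
It also fails if it takes over 48 s, if anything falls off the work surface, if the arm or the gripper's body presses on something with over 40 N, if the wrist force passes 120 N, or if a joint passes its speed limit or range.

## Working session

There is one attempt and no reset: what is moved stays moved. The work goes in short steps, Python scripts to look and compute and a shell command to move; the robot and the scene stay as the last step left them, time stands still between calls to the robot, and variables do not carry over. Pictures are saved under pics/ and viewed, and the job is handed in when it is done.

```bash
mkdir -p pics; cat > h.py <<'E'
import numpy as np, cv2
from bench import *
def ray(c,px):
    u=cv2.undistortPoints(np.array([[px]],float),c["mtx"],np.array([c["k1"],0,0,0,0.]))[0,0]
    return np.array([u[0],u[1],1.])
def pt(c,px,r=2):
    x,y=int(round(px[0])),int(round(px[1]))
    d=c["depth"][max(0,y-r):y+r+1,max(0,x-r):x+r+1]; d=d[d>0]
    return np.array(c["xyz"])+np.array(c["rotation"])@(ray(c,px)*np.median(d))
def proj(c,P):
    p=np.array(c["rotation"]).T@(np.array(P)-np.array(c["xyz"])); a=p[:2]/p[2]; a=a*(1+c["k1"]*(a@a))
    m=c["mtx"]; return np.array([m[0][0]*a[0]+m[0][2],m[1][1]*a[1]+m[1][2]])
def save(c,n): cv2.imwrite("pics/"+n+".png",np.ascontiguousarray(c["img"][:,:,::-1]))
E
python3 - <<'E'
from h import *
for n in("top","side"):
    c=capture(n);save(c,n+"0");print(n,c["xyz"],c["k1"],np.array(c["rotation"]).round(3).tolist())
    for q in["switch_desk","mains_on_half","extractor_on_half","lamp_on_half","mains_rocker","start_station","start_top","start_button","stop_top","oil_bottle","paste_jar","dresser","caliper"]:
        for r in look_for(c,q)[:4]:
            px=np.array(r["at"])*[560,420]
            try: print(q,round(r["p"],2),px.round(1),pt(c,px).round(4))
            except Exception as e: print(q,px,e)
s=read_state();print(s)
E
```

```text
top [0.40706045 0.05451264 1.48063264] 0.015245364127768214 [[-0.001, -0.998, 0.067], [-1.0, 0.001, 0.006], [-0.006, -0.067, -0.998]]
switch_desk 0.97 [394.  196.2] [ 0.5476 -0.2161  0.0843]
switch_desk 0.26 [423.4 192. ] [ 0.5587 -0.2939  0.0833]
mains_on_half 0.81 [369.3 198.7] [ 0.541  -0.1507  0.0854]
lamp_on_half 0.9 [423.1 194.7] [ 0.5518 -0.2936  0.0802]
mains_rocker 0.7 [366.4 199.6] [ 0.5387 -0.1432  0.0845]
mains_rocker 0.45 [247.8 225.6] [0.4707 0.1703 0.0789]
start_station 0.9 [175.5 300.3] [0.2731 0.3633 0.0596]
start_station 0.89 [295.6 124.8] [0.7462 0.0431 0.0558]
start_station 0.8 [235. 220.] [0.4868 0.2067 0.0569]
start_station 0.63 [136.5 208.4] [0.5185 0.4725 0.0562]
start_top 0.62 [118.4 212.9] [0.5054 0.5162 0.071 ]
start_top 0.55 [218.5 221.3] [0.4825 0.249  0.0719]
start_top 0.48 [155.3 303. ] [0.2674 0.4134 0.0731]
start_button 0.61 [283.4 121.4] [0.7521 0.0761 0.0702]
start_button 0.56 [292.2 204.7] [0.523  0.0528 0.1138]
start_button 0.55 [116.3 213.8] [0.5031 0.5221 0.0696]
start_button 0.43 [221.2 221.8] [0.4812 0.2419 0.0712]
stop_top 0.74 [293.3 207.7] 
[... 2110 characters left out ...]
355e+00, -1.50555272e-01]), 'dq': array([ 3.37492037e-05, -1.87267742e-03, -7.03164069e-04,  5.26684089e-04,
       -6.71334415e-04, -8.32197335e-04]), 'tau': array([ 2.20441325e-04, -3.70881164e+01, -2.81750697e+01,  6.98716496e-02,
        2.75654584e-02, -3.12496397e-06]), 'ee_pos': array([ 0.25515059, -0.515295  ,  0.20543334]), 'eef_rot': array([[ 8.96114297e-01,  4.43823349e-01, -2.70866358e-05],
       [ 4.43823349e-01, -8.96114298e-01, -3.11114277e-06],
       [-2.56535194e-05, -9.23374189e-06, -1.00000000e+00]]), 'contact_force': array([-0.84422214,  0.82357092,  0.00457466]), 'ft_torque': array([-5.37705565e-05, -5.71838442e-03, -3.20275858e-02]), 'finger_gap': 0.09419670698216376}
```

View pics/top0.png

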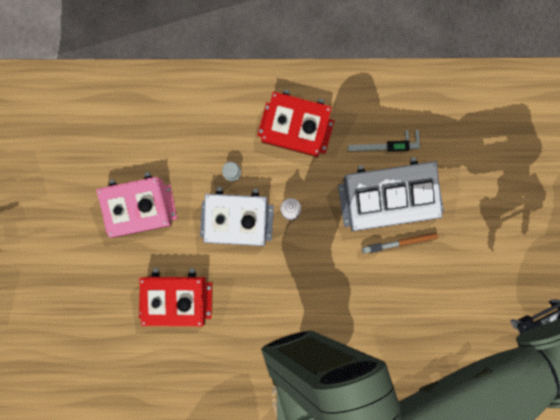

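View pics/side0.png

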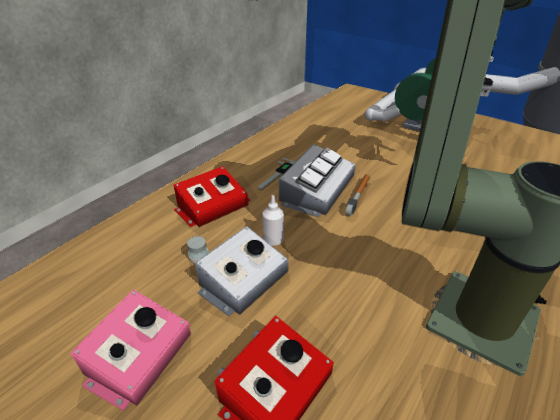

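```bash
python3 - <<'E'
from h import *
import pickle
c=capture("top"); pickle.dump(c,open("top.pkl","wb"))
i=c["img"][:,:,::-1]
a=cv2.resize(i[150:240,335:450],None,fx=6,fy=6,interpolation=cv2.INTER_CUBIC)
cv2.imwrite("pics/sw.png",a)
cv2.imwrite("pics/st.png",cv2.resize(i[180:255,190:310],None,fx=6,fy=6,interpolation=cv2.INTER_CUBIC))
E
```

```text
(no output)
```

View pics/sw.png

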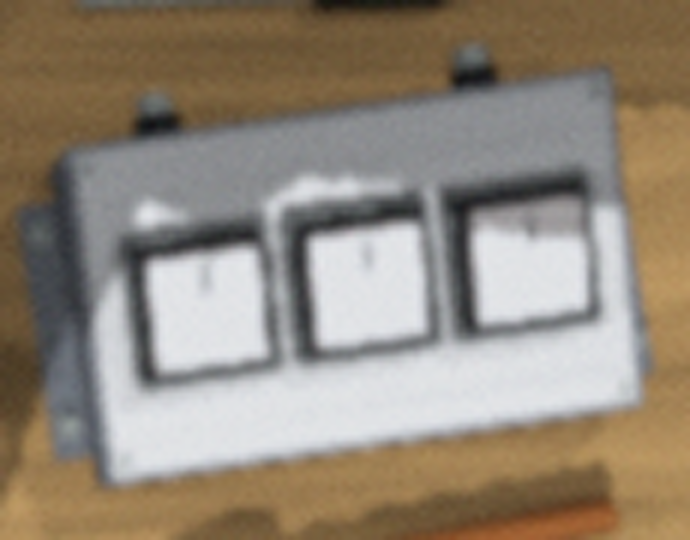

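View pics/st.png

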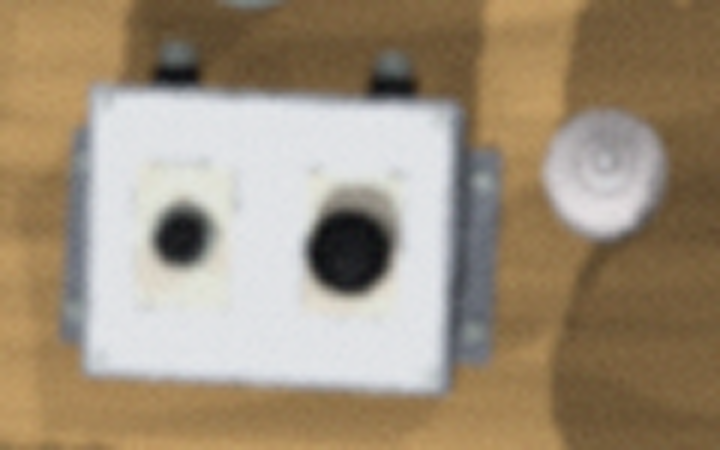

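```bash
python3 - <<'E'
from h import *
import pickle
c=pickle.load(open("top.pkl","rb"))
def f(X,ox,oy): return ((X[0]+.5)/6-.5+ox,(X[1]+.5)/6-.5+oy)
def plane(c,poly):
    m=np.zeros(c["depth"].shape,np.uint8); cv2.fillPoly(m,[np.array(poly).round().astype(int)],1)
    ys,xs=np.nonzero((m>0)&(c["depth"]>0)); P=np.array([pt(c,(x,y),0) for x,y in zip(xs,ys)])
    A=np.c_[P[:,:2],np.ones(len(P))]; k=np.ones(len(P),bool)
    for _ in range(5):
        s=np.linalg.lstsq(A[k],P[k,2],rcond=None)[0]; e=P[:,2]-A@s; k=abs(e)<max(.002,2*e[k].std())
    return s,e[k].std(),k.sum()
def hit(c,px,s):
    d=np.array(c["rotation"])@ray(c,px);o=np.array(c["xyz"]); t=(s@[o[0],o[1],1]-o[2])/(d[2]-s[:2]@d[:2]); return o+t*d
# switch panel: front strip below rockers
for nm,poly in [("front strip",[(115,400),(630,345),(630,395),(115,465)]),("back",[(85,170),(600,90),(600,160),(85,215)])]:
    s,e,n=plane(c,[f(p,335,150) for p in poly]);print(nm,s.round(4),e,n,"slope",np.degrees(np.arctan(np.hypot(*s[:2]))),"yaw",np.arctan2(s[1],s[0]))
    if nm=="front strip":
        sp=s
        Q=[hit(c,f(p,335,150),s) for p in [(65,155),(610,70),(640,408),(105,485)]]
        print(np.array(Q).round(4)); C=np.mean(Q,0);print("C",C)
        for a,b in((0,1),(1,2),(2,3),(3,0)): v=Q[b]-Q[a];print(np.linalg.norm(v),v.round(4))
for nm,q in dict(mains=[(143,255),(262,243),(275,363),(155,378)],mid=[(305,229),(420,218),(433,340),(313,352)],lamp=[(470,205),(582,192),(592,315),(472,330)]).items():
    q=np.array(q,float);cen=q.mean(0)
    qq=cen+(q-cen)*.8
    mt=(qq[0]+qq[3])/2;mr=(qq[1]+qq[2])/2
    for h,poly in(("far",[qq[0],qq[1],mr,mt]),("near",[mt,mr,qq[2],qq[3]]),("all",qq)):
        s,e,n=plane(c,[f(p,335,150) for p in poly]);ctr=np.mean(poly,0)
        print(nm,h,s[:2].round(3),round(e,4),n,hit(c,f(ctr,335,150),s).round(4))
print("START")
poly=[(95,95),(455,110),(440,380),(95,370)]
s,e,n=plane(c,[f(p,190,180) for p in [(95,310),(440,320),(440,380),(95,370)]]);print(s,e,n,np.degrees(np.arctan(np.hypot(*s[:2]))),np.arctan2(s[1],s[0]))
Q=[hit(c,f(p,190,180),s) for p in [(90,88),(460,103),(448,392),(85,377)]];print(np.array(Q).round(4),np.mean(Q,0))
for a,b in((0,1),(1,2),(2,3),(3,0)): v=Q[b]-Q[a];print(np.linalg.norm(v),v.round(4))
for p in [(181,234),(350,250)]: print(pt(c,f(p,190,180)), hit(c,f(p,190,180),s+[0,0,.0175 if p[0]<200 else .0268]))
E
```

```text
front strip [ 0.235   0.0374 -0.0622] 0.0021508609306011596 771 slope 13.387192271937304 yaw 0.1576727043862463
[[ 0.6042 -0.0891  0.0765]
 [ 0.6417 -0.3311  0.0763]
 [ 0.4935 -0.3515  0.0407]
 [ 0.4589 -0.1096  0.0416]]
C [ 0.54957678 -0.22032067  0.05877588]
0.24486628814603736 [ 3.75e-02 -2.42e-01 -2.00e-04]
0.15377922263619961 [-0.1482 -0.0203 -0.0356]
0.2443552392381547 [-0.0346  0.2419  0.0009]
0.15085900410252773 [0.1453 0.0204 0.0349]
back [ 0.2193  0.0329 -0.0524] 0.0022918160858656383 758 slope 12.50549336460384 yaw 0.1487075892129346
mains far [0.435 0.049] 0.0022 129 [ 0.545  -0.1497  0.0864]
mains near [0.312 0.076] 0.0022 136 [ 0.5242 -0.1528  0.0784]
mains all [0.373 0.071] 0.0023 250 [ 0.5346 -0.1513  0.0825]
mid far [0.429 0.059] 0.002 126 [ 0.556  -0.2197  0.0865]
mid near [0.323 0.113] 0.0018 124 [ 0.5351 -0.2229  0.0784]
mid all [0.379 0.089] 0.002 235 [ 0.5455 -0.2213  0.0825]
lamp far [0.43  0.097] 0.0027 137 [ 0.5666 -0.2908  0.0872]
lamp near [0.313 0.091] 0.0022 133 [ 0.5455 -0.2935  0.0791]
lamp all [0.37 0.09] 0.0024 256 [ 0.5561 -0.2921  0.0831]
START
[ 0.24494148 -0.01198224 -0.06026727] 0.002453701802476012 579 13.778968490618253 -0.04887981372458301
[[0.5549 0.2867 0.0722]
 [0.5479 0.122  0.0725]
 [0.4199 0.1286 0.041 ]
 [0.4268 0.2929 0.0408]] [0.48736804 0.20753265 0.05662268]
0.164868960557274 [-0.007  -0.1647  0.0003]
0.1319830985353457 [-0.128   0.0067 -0.0314]
0.1643600416843765 [ 0.007   0.1642 -0.0003]
0.13196311554897244 [ 0.128  -0.0062  0.0314]
[0.48963725 0.2454776  0.07362124] [0.48960233 0.24539685 0.07421625]
[0.48198527 0.16983173 0.08200438] [0.48195608 0.1697868  0.08254934]
```

```bash
cat > g.py <<'E'
from h import *
from scipy.spatial.transform import Rotation as Ro
def Rt(yaw,t=np.radians(14)):
    c,s=np.cos(yaw),np.sin(yaw)
    x=np.array([c*np.cos(t),s*np.cos(t),np.sin(t)]); n=np.array([-c*np.sin(t),-s*np.sin(t),np.cos(t)])
    return np.c_[x,np.cross(-n,x),-n]
def row(P,R,up=0):
    s=read_state();R0=np.array(s["eef_rot"]);P=np.array(P)-R[:,2]*up
    print("row",(R0.T@(P-s["ee_pos"])*1000).round(1).tolist()+Ro.from_matrix(R0.T@R).as_rotvec(degrees=True).round(2).tolist(), "clk",s["clock"],"ee",s["ee_pos"].round(4),"F",s["contact_force"].round(2),"F.n",round(float(-s["contact_force"]@R[:,2]),2))
M=[.549,-.149,.0882];X=[.560,-.2190,.0883];L=[.5705,-.2898,.088];S=[.4896,.2454,.0742]
RS=Rt(.15);RB=Rt(-.042)
E
python3 - <<'E'
from g import *
row(M,RS,.05)
E
```

```text
row [414.3, -201.5, 68.7, -2.17, 13.89, 17.66] clk 1.45 ee [ 0.2552 -0.5153  0.2054] F [-0.22 -0.08 -0.3 ] F.n -0.24
```

```bash
python3 -m pendant '[[414,-201,69,-2.2,13.9,17.7],[414,-201,69,-2.2,13.9,17.7],[414,-201,69,-2.2,13.9,17.7],[414,-201,69,-2.2,13.9,17.7],[414,-201,69,-2.2,13.9,17.7],[414,-201,69,-2.2,13.9,17.7],[414,-201,69,-2.2,13.9,17.7],[414,-201,69,-2.2,13.9,17.7],[414,-201,69,-2.2,13.9,17.7],[414,-201,69,-2.2,13.9,17.7],[414,-201,69,-2.2,13.9,17.7],[414,-201,69,-2.2,13.9,17.7]]' 0; python3 -c "
from g import *
row(M,RS,.02)"
```

```text
clock: 2.65
ee_pos: [0.5368, -0.1516, 0.1365]
eef_rot: [[0.959, 0.15, 0.239], [0.145, -0.989, 0.035], [0.242, 0.001, -0.97]]
contact_force: [-0.2, -0.1, 0.6]
finger_gap: 0.0017
row [0.4, -0.8, 29.9, 0.05, 0.0, 0.02] clk 2.65 ee [ 0.5368 -0.1516  0.1365] F [-0.24 -0.12  0.64] F.n 0.68
```

```bash
python3 -m pendant '[[0.5,-0.8,20,0,0,0],[0.5,-0.8,37,0,0,0],[0.5,-0.8,37,0,0,0]]'; python3 -c "
from g import *
row(M,RS,0)
a=capture('top');b=capture('side')
for n,c,r in(('t',a,(335,150)),('s',b,(260,110))):
    cv2.imwrite('pics/m'+n+'.png',cv2.resize(c['img'][r[1]:r[1]+100,r[0]:r[0]+120,::-1],None,fx=5,fy=5,interpolation=cv2.INTER_CUBIC));print(proj(c,M),proj(c,X))"
```

```text
clock: 2.95
ee_pos: [0.5439, -0.1502, 0.0986]
eef_rot: [[0.961, 0.147, 0.235], [0.143, -0.989, 0.037], [0.238, -0.002, -0.971]]
contact_force: [-0.1, 1.4, -0.2]
finger_gap: 0.0004
row [2.6, -0.4, 11.4, -0.06, 0.22, -0.14] clk 2.95 ee [ 0.5439 -0.1502  0.0986] F [-0.05  1.38 -0.21] F.n -0.24
[368.7772902  195.56440646] [395.3570574  191.35569295]
[306.43852383 172.13789526] [316.09862966 161.16501777]
```

View pics/mt.png

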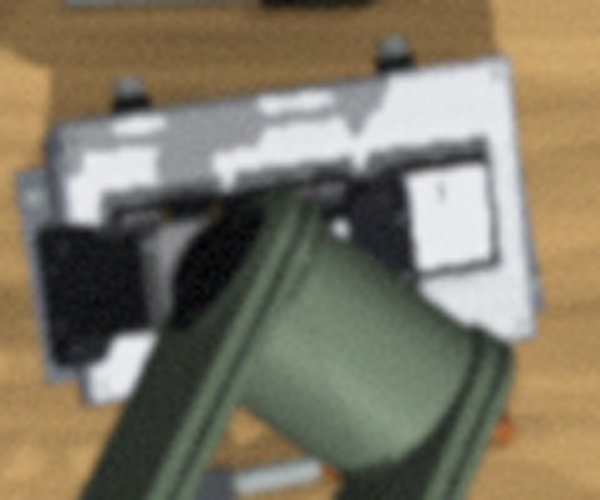

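View pics/ms.png

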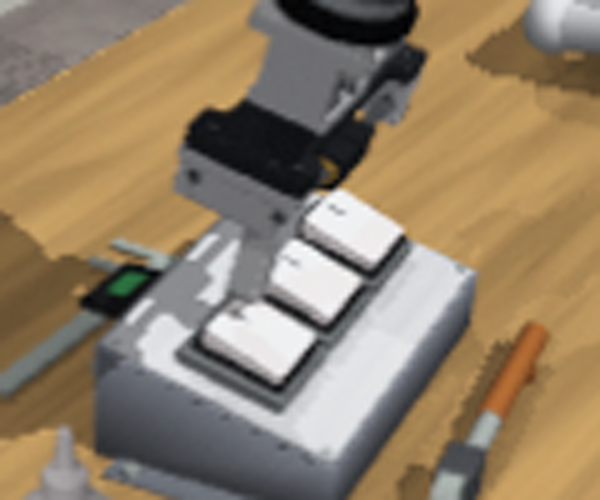

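```bash
python3 -m pendant '[[2,-0.4,6,0,0,0],[2.5,-0.4,10,0,0,0],[2.5,-0.4,13.5,0,0,0],[2.5,-0.4,13.5,0,0,0]]'; python3 -c "
from g import *
row(M,RS,0)"
```

```text
clock: 3.45
ee_pos: [0.5512, -0.1496, 0.0884]
eef_rot: [[0.96, 0.148, 0.239], [0.143, -0.989, 0.035], [0.242, 0.001, -0.97]]
contact_force: [-0.4, -0.6, 1.1]
finger_gap: 0.0007
row [-2.1, -0.9, -0.3, 0.08, 0.02, -0.09] clk 3.45 ee [ 0.5512 -0.1496  0.0884] F [-0.35 -0.62  1.08] F.n 1.15
```

```bash
python3 -m pendant '[[-1,-0.9,1.5,0,0,0],[-1,-0.9,3,0,0,0],[-1,-0.9,3,0,0,0]]'; python3 -c "
from g import *
row(M,RS,0)"
```

```text
clock: 3.75
ee_pos: [0.5509, -0.1488, 0.0863]
eef_rot: [[0.96, 0.148, 0.239], [0.144, -0.989, 0.035], [0.242, 0.001, -0.97]]
contact_force: [-5.1, -0.6, 7.8]
finger_gap: 0.0003
row [-1.4, -0.1, -2.3, 0.09, 0.02, -0.04] clk 3.75 ee [ 0.5509 -0.1488  0.0863] F [-5.07 -0.57  7.75] F.n 8.76
```

```bash
python3 -m pendant '[[0,0,1.5,0,0,0],[0,0,1.5,0,0,0]]'; python3 -c "
from g import *
row(M,RS,0)"; python3 -m pendant '[[0,0,1.5,0,0,0],[0,0,1.5,0,0,0]]'; python3 -c "
from g import *
row(M,RS,0)"
```

```text
clock: 3.95
ee_pos: [0.5509, -0.1488, 0.0862]
eef_rot: [[0.96, 0.149, 0.238], [0.145, -0.989, 0.034], [0.241, 0.002, -0.971]]
contact_force: [-6.4, 0.2, 9.8]
finger_gap: 0.0005
row [-1.4, -0.1, -2.4, 0.09, 0.07, 0.02] clk 3.95 ee [ 0.5509 -0.1488  0.0862] F [-6.35  0.2   9.8 ] F.n 11.02
clock: 4.15
ee_pos: [0.551, -0.1488, 0.0861]
eef_rot: [[0.96, 0.15, 0.238], [0.146, -0.989, 0.034], [0.24, 0.002, -0.971]]
contact_force: [-6.3, -0.1, 11.9]
finger_gap: 0.0008
row [-1.4, -0.1, -2.5, 0.09, 0.11, 0.08] clk 4.15 ee [ 0.551  -0.1488  0.0861] F [-6.34 -0.09 11.89] F.n 13.06
```

```bash
python3 -m pendant '[[0,0,-15,0,0,0],[0,0,-30,0,0,0],[0,0,-30,0,0,0]]'; python3 -c "
from g import *
row(M,RS,0)
b=capture('side')
for n,c,r in(('s',b,(260,110)),):
    cv2.imwrite('pics/m2'+n+'.png',cv2.resize(c['img'][r[1]:r[1]+100,r[0]:r[0]+120,::-1],None,fx=5,fy=5,interpolation=cv2.INTER_CUBIC))"
```

```text
clock: 4.45
ee_pos: [0.5449, -0.1504, 0.1173]
eef_rot: [[0.959, 0.15, 0.241], [0.147, -0.989, 0.032], [0.243, 0.004, -0.97]]
contact_force: [1.5, -0.0, 0.8]
finger_gap: 0.0003
row [-3.0, -0.9, 29.2, 0.22, -0.06, 0.11] clk 4.45 ee [ 0.5449 -0.1504  0.1173] F [ 1.46 -0.01  0.75] F.n 0.38
```

View pics/m2s.png

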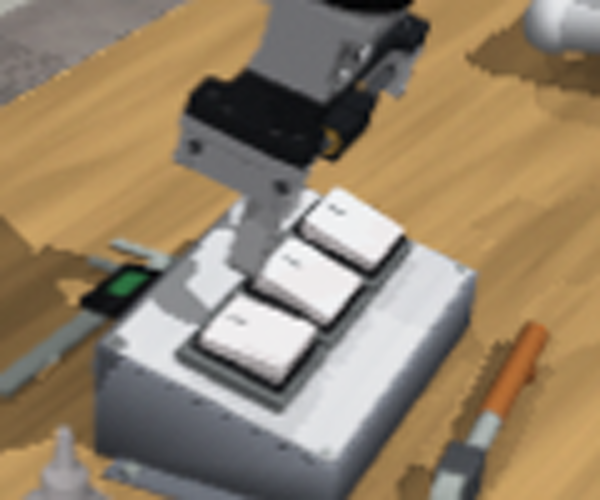

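```bash
cat > ck.py <<'E'
from g import *
# height above panel along slope for each rocker, from depth point cloud of camera cam
def check(cam):
    c=capture(cam); d=c["depth"]; ys,xs=np.nonzero(d>0)
    u=cv2.undistortPoints(np.c_[xs,ys].astype(float)[:,None],c["mtx"],np.array([c["k1"],0,0,0,0.]))[:,0]
    P=np.array(c["xyz"])+(np.c_[u,np.ones(len(u))]*d[ys,xs][:,None])@np.array(c["rotation"]).T
    R=Rt(.15); n=-R[:,2]; ey=np.array([-np.sin(.15),np.cos(.15),0]); C=np.array([.5494,-.2205,.0588])
    a=(P-C)@R[:,0];b=(P-C)@ey;h=(P-C)@n
    hx=(np.array([.5455,-.2213,.0825])-C)@R[:,0]; hb=(np.array([.5455,-.2213,.0825])-C)@ey
    for nm,o in(("mains",.072),("mid",0),("lamp",-.072)):
        m=(abs(b-hb-o)<.018)&(h>.008)&(h<.04)&(abs(a-hx)<.026)
        print(cam,nm,[(round(float(np.median(h[m&(abs(a-hx-q)<.004)]))*1000,1),int((m&(abs(a-hx-q)<.004)).sum())) if (m&(abs(a-hx-q)<.004)).any() else None for q in(-.021,-.014,-.007,0,.007,.014,.021)])
    return c
E
python3 -c "
from ck import *
check('side')
import cv2
b=capture('side')
o=cv2.imread('pics/side0.png')[125:210,265:365]
n=b['img'][125:210,265:365,::-1]
cv2.imwrite('pics/cmp.png',cv2.resize(np.vstack([o,n])[:, :],None,fx=3.5,fy=3.5,interpolation=cv2.INTER_CUBIC))"
```

```text
side mains [(26.5, 20), (26.3, 20), (24.2, 19), (23.1, 21), (23.7, 22), (22.5, 21), (22.7, 12)]
side mid [(22.2, 16), (23.1, 18), (23.2, 15), (25.1, 19), (26.1, 21), (27.3, 17), (26.3, 7)]
side lamp [(22.5, 15), (23.1, 16), (24.2, 16), (24.9, 15), (26.8, 16), (26.7, 15), (27.3, 11)]
```

View pics/cmp.png

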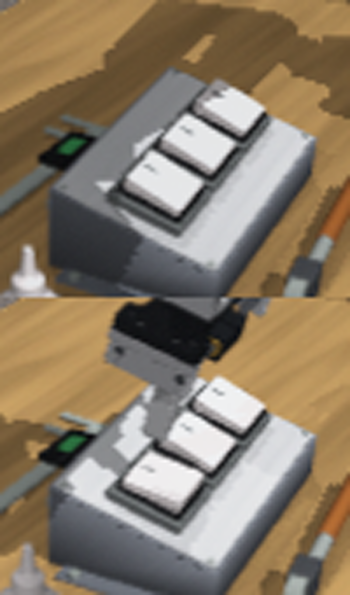

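Mains is on: its depth profile has reversed (near half 26.5, far half 22.6), and the other two are unchanged. Next is the middle rocker.

```bash
python3 -c "
from g import *
row(X,RS,.025)"
```

```text
row [-0.5, 71.2, 1.9, 0.05, 0.17, 0.08] clk 4.6 ee [ 0.5433 -0.1495  0.1145] F [-0.64  0.53 -0.07] F.n 0.07
```

```bash
python3 -m pendant '[[0,36,-2,0,0,0],[0,71,0,0,0,0],[0,71,2,0,0,0],[0,71,2,0,0,0]]'; python3 -c "
from g import *
row(X,RS,0)"
```

```text
clock: 5.0
ee_pos: [0.5535, -0.2193, 0.1108]
eef_rot: [[0.961, 0.149, 0.234], [0.145, -0.989, 0.037], [0.237, -0.002, -0.972]]
contact_force: [-0.0, -0.6, -0.3]
finger_gap: 0.0006
row [0.9, 0.7, 23.4, -0.08, 0.3, -0.02] clk 5.0 ee [ 0.5535 -0.2193  0.1108] F [-0.   -0.65 -0.33] F.n -0.3
```

```bash
python3 -m pendant '[[0.5,0.5,12,0,0.3,0],[0.5,0.5,20,0,0.3,0],[0.5,0.5,24,0,0.3,0],[0.5,0.5,26,0,0.3,0],[0.5,0.5,27.5,0,0.3,0],[0.5,0.5,27.5,0,0.3,0]]'; python3 -c "
from g import *
row(X,RS,0)"
```

```text
clock: 5.6
ee_pos: [0.5595, -0.2173, 0.0858]
eef_rot: [[0.96, 0.152, 0.236], [0.147, -0.988, 0.04], [0.239, -0.004, -0.971]]
contact_force: [-9.9, 3.6, 15.4]
finger_gap: 0.0002
row [0.8, 1.8, -2.4, -0.23, 0.14, 0.08] clk 5.6 ee [ 0.5595 -0.2173  0.0858] F [-9.95  3.63 15.42] F.n 17.21
```

Same end depth and force as on the mains rocker. I'll lift and check.

```bash
python3 -m pendant '[[0,0,-20,0,0,0],[0,0,-50,0,0,0],[0,0,-90,0,0,0],[0,0,-90,0,0,0]]'; python3 -c "
from ck import *
check('side')
row(S,RB,.06)"
```

```text
clock: 6.0
ee_pos: [0.5411, -0.2228, 0.1793]
eef_rot: [[0.958, 0.152, 0.245], [0.148, -0.988, 0.034], [0.247, 0.004, -0.969]]
contact_force: [-0.1, -1.0, 1.1]
finger_gap: 0.0007
side mains [(26.4, 21), (26.0, 21), (25.2, 20), (24.2, 18), (23.1, 19), (22.6, 20), (21.7, 11)]
side mid [(26.9, 19), (25.9, 16), (25.0, 18), (24.1, 18), (23.7, 18), (23.0, 16), (22.1, 11)]
side lamp [(22.5, 16), (23.2, 19), (23.6, 15), (24.9, 17), (26.0, 18), (26.6, 15), (27.5, 10)]
row [-3.7, -472.3, 44.0, -2.65, -0.13, 10.84] clk 6.05 ee [ 0.5399 -0.2218  0.1765] F [ 0.46 -0.24 -0.1 ] F.n -0.21
```

Mains and extraction are on, the lamp is off. Now to the start desk, passing high over the bottle.

```bash
python3 -m pendant '[[0,-10,-45,0,0,0],[0,-50,-70,0,0,0],[0,-472,-70,-2.6,0,10.8],[0,-472,-70,-2.6,0,10.8],[0,-472,-70,-2.6,0,10.8],[0,-472,-70,-2.6,0,10.8],[0,-472,-70,-2.6,0,10.8],[0,-472,-70,-2.6,0,10.8],[0,-472,-70,-2.6,0,10.8],[0,-472,-70,-2.6,0,10.8],[0,-472,-70,-2.6,0,10.8],[0,-472,-70,-2.6,0,10.8]]'; python3 -c "
from g import *
row(S,RB,.02)"
```

```text
clock: 7.25
ee_pos: [0.449, 0.2457, 0.2415]
eef_rot: [[0.97, -0.034, 0.24], [-0.033, -0.999, -0.008], [0.24, -0.0, -0.971]]
contact_force: [-0.3, 0.7, 0.1]
finger_gap: 0.0007
row [-0.8, -1.1, 152.2, -0.12, 0.1, 0.43] clk 7.25 ee [0.449  0.2457 0.2415] F [-0.28  0.72  0.06] F.n 0.14
```

```bash
python3 -m pendant '[[-1,-1,50,0,0,0.4],[-1,-1,100,0,0,0.4],[-1,-1,140,0,0,0.4],[-1,-1,152,0,0,0.4],[-1,-1,152,0,0,0.4]]'; python3 -c "
from g import *
row(S,RB,0)
a=capture('top');b=capture('side')
A=a['img'][170:260,190:310,::-1];B=b['img'][205:295,175:295,::-1]
cv2.imwrite('pics/b.png',cv2.resize(np.hstack([A,B]),None,fx=3.3,fy=3.3,interpolation=cv2.INTER_CUBIC));print(proj(b,S)-[175,205])
print(proj(b,read_state()['ee_pos'])-[175,205])"
```

```text
clock: 7.75
ee_pos: [0.4825, 0.2438, 0.0907]
eef_rot: [[0.971, -0.042, 0.234], [-0.041, -0.999, -0.011], [0.234, 0.001, -0.972]]
contact_force: [-0.7, -0.6, 0.7]
finger_gap: 0.0006
row [3.0, -1.9, 17.6, 0.06, 0.45, 0.01] clk 7.75 ee [0.4825 0.2438 0.0907] F [-0.67 -0.61  0.67] F.n 0.8
[54.37373557 58.22207376]
[54.98188998 52.06001358]
```

View pics/b.png

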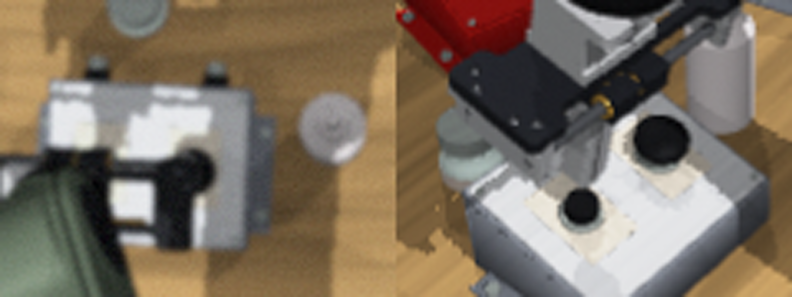

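```bash
python3 -m pendant '[[1.5,-1.5,9,0,0.4,0],[1.5,-1.5,15,0,0.4,0],[1.5,-1.5,18,0,0.4,0],[1.5,-1.5,21,0,0.4,0],[1.5,-1.5,23.5,0,0.4,0],[1.5,-1.5,24.5,0,0.4,0],[1.5,-1.5,24.5,0,0.4,0]]'; python3 -c "
from g import *
row(S,RB,0)"
```

```text
clock: 8.55
ee_pos: [0.4932, 0.2469, 0.0719]
eef_rot: [[0.968, -0.041, 0.249], [-0.041, -0.999, -0.008], [0.249, -0.003, -0.968]]
contact_force: [-1.6, -0.3, 1.9]
finger_gap: 0.0002
row [-2.8, 1.6, -3.1, -0.16, -0.43, -0.0] clk 8.55 ee [0.4932 0.2469 0.0719] F [-1.65 -0.25  1.9 ] F.n 2.23
```

```bash
python3 -m pendant '[[-1.5,1,2,0,0,0],[-2,1,4,0,0,0],[-2,1,5.5,0,0,0],[-2,1,6.5,0,0,0],[-2,1,6.5,0,0,0]]'; python3 -c "
from g import *
row(S,RB,0)"
```

```text
clock: 9.05
ee_pos: [0.494, 0.2467, 0.0689]
eef_rot: [[0.967, -0.041, 0.252], [-0.041, -0.999, -0.007], [0.252, -0.004, -0.968]]
contact_force: [-10.5, -2.2, 24.6]
finger_gap: 0.0005
row [-2.9, 1.5, -6.2, -0.21, -0.59, -0.0] clk 9.05 ee [0.494  0.2467 0.0689] F [-10.54  -2.16  24.6 ] F.n 26.39
```

26 N at 6.2 mm is well above the 4.5 N spring force, so the button is at its end stop. Lifting off.

```bash
python3 -m pendant '[[0,0,-10,0,0,0],[0,0,-40,0,0,0],[0,0,-80,0,0,0],[0,0,-130,0,0,0],[0,0,-180,0,0,0],[0,0,-180,0,0,0]]'; python3 -c "
from ck import *
b=check('side'); a=capture('top'); save(a,'topend');save(b,'sideend')
print(read_state()['contact_force'],read_state()['clock'])
for q in('start_top','stop_top'):
  for c in(a,b):
    for r in look_for(c,q):
      px=np.array(r['at'])*[560,420]; P=pt(c,px)
      if .4<P[0]<.55 and .12<P[1]<.3: print(q,px,P.round(4))
for q in('oil_bottle','paste_jar','dresser','caliper'):
  for c in(a,b):
    for r in look_for(c,q)[:1]:
      px=np.array(r['at'])*[560,420]; print(q,px.round(1),pt(c,px).round(4))
"
```

```text
clock: 9.65
ee_pos: [0.452, 0.2499, 0.2515]
eef_rot: [[0.963, -0.04, 0.265], [-0.041, -0.999, -0.001], [0.265, -0.01, -0.964]]
contact_force: [0.0, 0.4, -0.4]
finger_gap: 0.0008
side mains [(27.1, 18), (25.9, 21), (25.2, 19), (24.4, 19), (23.3, 20), (22.5, 19), (21.7, 11)]
side mid [(26.4, 18), (25.9, 19), (24.9, 16), (24.3, 18), (23.5, 16), (22.5, 21), (22.0, 11)]
side lamp [(22.6, 16), (23.2, 16), (23.9, 18), (24.8, 16), (25.4, 16), (26.8, 18), (27.4, 12)]
[ 0.05451795  0.52076503 -0.78322697] 9.75
start_top [231.    266.196] [0.4828 0.2481 0.0715]
stop_top [247.072 221.382] [0.4817 0.1721 0.0816]
stop_top [254.296 248.01 ] [0.4732 0.1801 0.0794]
oil_bottle [289.8 208.9] [0.5119 0.059  0.116 ]
oil_bottle [271.2 224.3] [0.5012 0.081  0.0694]
paste_jar [231.5 169.3] [0.6253 0.2178 0.0495]
paste_jar [194.9 249.4] [0.608  0.2399 0.0449]
dresser [399.9 245.2] [ 0.419  -0.2425  0.0207]
dresser [356.3 202.1] [ 0.401  -0.1869  0.0238]
caliper [396.6 148.4] [ 0.6891 -0.2392  0.0114]
caliper [279.3 175.5] [ 0.6825 -0.1998  0.0023]
```

View pics/sideend.png

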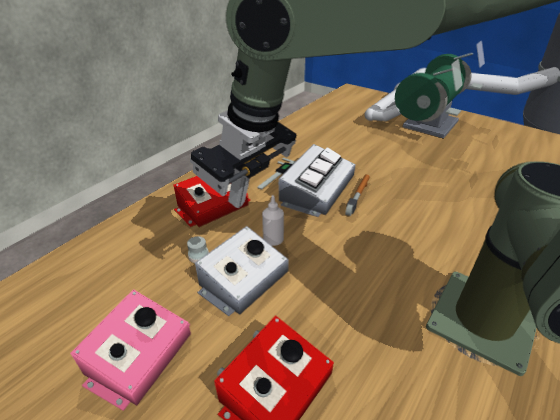

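View pics/topend.png

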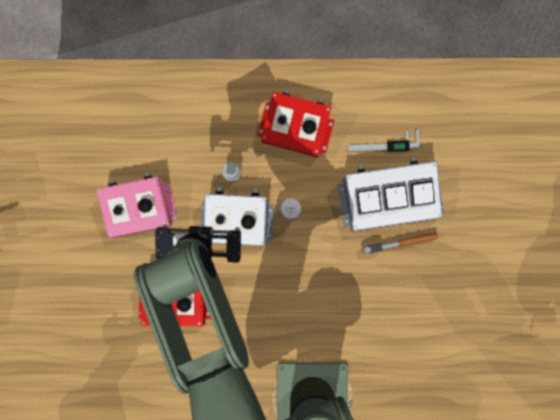

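```bash
python3 -c "
from bench import *
print(hand_in())"
```

```text
the job is handed in; nothing more can be done
None
```

I switched on the mains rocker, then the extraction rocker, then pressed the start button on the grey start/stop desk and let it go. The job is handed in with the arm clear of everything, about 10 s into the 48 s allowed; no verdict was reported.

**Rockers:** the last depth check shows mains and extraction tilted on and the lamp still off.

**Start button:** I judged full travel by force and depth, not by reading the joint. The push met 26 N about 6.2 mm below the measured top, well above the 4.5 N spring. A reading halfway in was only 2.2 N at 3.1 mm. That is a little low for that depth, but within sensor noise. Afterwards the side camera put the top at 71.5 mm high against 72.4 mm before, so it looks back out. The top camera did not find the button in that last check.

**Left alone:** the stop button top measures the same as before. The bottle, jar, dresser and caliper look where they were in the top view. Their detected points moved by 10 mm or less there. In the side view the dresser's and caliper's detected points differed by up to about 40 mm. That is probably just a different spot along a long object, as the pictures show no movement.

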